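# Lift the tub by its bail onto the counting scale

## Task

Swing the folded wire handle of the tub upright while the tub still sits in its tray pocket, then lift the tub out of the tray by that handle and set it down gently, level and wholly on the steel pan of the scale. Keep the tub upright all the way, leave the plain tub without a handle in its pocket, and let go at the end.

Things in the scene. Friction and masses are not known exactly. Their poses are not given: they have to be found in the camera images.
- tub: Round lidded tub with a folding wire handle: grey body, white lid, 105 mm high, 108 mm across at the bottom, lid 120 mm across, flat and closed. 0.3 to 0.65 kg. Origin: centre of its underside, z up. Ears on its +y and -y sides carry the handle; the hinge line runs along the tub's y through its axis, 78 mm above the underside. The folded handle lies on its -x side, roughly facing the robot.
- bail (a joint): Angle of the wire handle: 0 = level on the tub's -x side, 1.57 = upright above the tub, 3.14 = level on the +x side. Starts between 0.35 and 0.8. A slightly stiff hinge (0.05 N m, under 1 N at the grip): the handle stays at whatever angle it is left.
- grip (a point): Centre of the handle's grip: a straight white round bar, 14 mm thick, 80 mm long, parallel to the tub's y, 80 mm from the hinge line (upright: 158 mm above the tub's underside, 46 mm clear of the lid). Two 6 mm wires run from its ends to the ears, 138 mm apart. It can be pushed up from its outer side with shut fingers, or pinched.
- tray: Black moulded tray fixed to the table, 230 mm (x) by 340 mm (y), 50 mm high. Origin: centre of its underside. Two round pockets 126 mm across, 40 mm deep (floor 10 mm above the table) at x = -35 mm, y = +85 and -85 mm; the handled tub is in one, the plain tub in the other. A small loose roll of tape, 24 mm high, lies on the rear deck near x = +75 mm, y = +90 mm.
- plain_tub: The neighbour: same round tub and lid, but 85 mm high and without a handle; its lid stands 95 mm above the table, so the handled tub must be lifted over it if it is in the way. Origin at the centre of its underside. It stays in its pocket.
- pan (a point): Centre of the top face of the scale's square steel pan, 205 by 205 mm, flat, no rim, 63 mm above the table. The scale is a white box about 280 by 185 mm, fixed to the table, its small display at the robot's side of the pan. The point's x and y axes lie along the pan's edges.
Not all that is in view belongs to the job. What is shaped like the plain_tub but orange or pink is not meant. Leave any pink look-alike of the tub alone.

How it is judged:
On the way, in this order (a step that is already met when the one before it is completed fails the run):
1. the handle stands upright (within 0.35 rad) while the tub still sits in its pocket (raised less than 8 mm) (value of joint bail between 1.22 and 1.92 rad and z of tub in the frame of tray below 0.018 m), for 0.1 s.
2. the tub has been lifted clear of the tray, its underside above the tray's top (height (world z) of tub above 0.052 m and contact force between tub and tray below 0.1 N and horizontal distance between tub and pan above 0.1 m), for 0.1 s.
At the end, for the whole second after the job is handed in: The tub stands at rest on the scale pan, its axis within 45 mm of the pan centre (wholly on the pan), underside within 5 mm of its face, tilt under 0.06 rad, the handle at any angle; the plain tub sits in its pocket, raised less than 6 mm, tilt under 0.1 rad (horizontal distance between tub and pan below 0.045 m and z of tub in the frame of pan between -0.005 and 0.005 m and angle between tub's own z axis and vertical below 0.06 rad and linear speed of tub below 0.03 m/s and z of plain_tub in the frame of tray below 0.016 m and angle between plain_tub's own z axis and vertical below 0.1 rad); the robot touches nothing.
It fails at once if the handled tub is tipped by more than 0.6 rad (angle between tub's own z axis and vertical above 0.6 rad).
It fails at once if the plain tub is lifted or pushed out of its pocket (moved more than 30 mm) (distance of plain_tub from where it was at the start of the episode above 0.03 m).
It fails at once if the tub is dropped or slammed onto the scale (moving faster than 0.35 m/s within 40 mm above the pan) (horizontal distance between tub and pan below 0.12 m and z of tub in the frame of pan below 0.04 m and linear speed of tub above 0.35 m/s).
It also fails if it takes over 61 s, if anything falls off the work surface, if the arm or the gripper's body presses on something with over 40 N, if the wrist force passes 120 N, or if a joint passes its speed limit or range.

## Robot

A 6-joint arm with a two-finger parallel gripper is mounted at the origin on the work surface. World frame = base frame: x ahead of the robot, y to its left, z up, the work surface at z = 0. Lengths are in m, angles in rad, forces in N, time in s.
With the tool pointing down it reaches from about 0.275 to 0.875 m from the base axis. Payload 12.5 kg.
Tool frame: the origin (TCP) lies on the centre line of the jaws, within the pads' length; the fingertips stand r.finger_overhang ahead of it and the grasp point (between the pads) lies 3 mm ahead of it (r.finger_overhang is the distance from the TCP to the fingertips, in m); z points along the fingers, y is the direction in which the jaws open and shut (so a half turn about z gives the same grasp; the last joint's range is limited). The gripper opens to 85 mm and grips with 20 to 120 N. Pads are 22 mm wide; open, the fingers measure 114 mm over their backs; the gripper's body (76 mm by 85 mm) begins 54 mm behind the grasp point. The pads swing forward as they close: fully open they stand 13 mm farther back than shut.
Start: joints at [1.111, 0.351, 1.652, -0, 1.139, -0.085], TCP at [0.201, 0.512, 0.253] pointing down, gripper open.
Joint ranges: [-2.75, 2.75], [-0.79, 2.1], [0.01, 2.65], [-1.57, 4.71], [0.07, 3.14], [-2.87, 2.87]. Speed limits (rad/s): [2.22, 2.22, 2.79, 3.14, 3.14, 3.14].

## Interface

Orientations are given as a unit quaternion [x, y, z, w].
In Python, from cell import r, optics gives the robot as it stands. The module is installed in compiled form; this text tells all that it offers. Calls block until the motion is done:
- r.move_to(position, orientation): joint-space move of the TCP to a pose.
- r.move_linear(position, rot=None, vel=0.15): straight line of the TCP; rot=None keeps the orientation; vel is the mean speed in m/s.
- r.set_joints(angles): joint-space move.
- r.set_gripper(opening, squeeze=None): opening from 0.0 (shut) to 1.0 (fully open); squeeze is the grip in N (None keeps the last); returns when the fingers have stopped.
- r.sleep(seconds).
- r.inverse_kinematics(position, orientation): joint angles nearest the present ones, or None.
- optics.get_image(name): name is "side" or "top"; returns a dict with "pixels" (480x640x3 uint8, red, green, blue), "depth" (480x640 float32, m along the optical axis (not along the pixel's ray), 0 where there is no reading), "fx", "fy", "cx", "cy" (pixels), "camera_from_world" (4x4, takes a point from world to camera coordinates). Camera axes: x right, y down, z forward; pixel columns grow to the right and rows downward; lengths in m; the calibration is good to about 2 mm. A picture is of the moment at which its call begins.
A pose or a line that the arm cannot do raises r.PlanningError and nothing moves.
- r.hand_in(): hands the job in, once; it reports no verdict.
Readings, each from a call of its own:
- r.current_t(): time.
- r.current_q(): joint angles.
- r.current_qvel(): joint speeds.
- r.current_effort(): joint torques, N m.
- r.current_tool_pos(): TCP position.
- r.current_ee_rot(): TCP orientation.
- r.current_contact_force(): force on the tool from outside, world axes, zero at the start.
- r.current_torque(): the same for the moment, N m.
- r.current_opening(): opening from 0.0 (shut) to 1.0 (fully open).
Only numpy, scipy, OpenCV 4.12 (cv2) and the standard library are available. Lean on these libraries where they do the work, as an engineer would, in place of code of your own. Each camera call takes 0.05 s, during which the arm holds its last target.

## Working session

There is one attempt and no reset: what is moved stays moved. The work goes in short steps, each a Python script; the robot and the scene stay as the last script left them, time stands still between calls to the robot, and variables do not carry over. Pictures are saved under pics/ and viewed, and the job is handed in when it is done.

```bash
mkdir -p pics
cat > h.py <<'E'
from cell import r, optics
import numpy as np, cv2
def snap(n,f):
    d=optics.get_image(n); np.savez(''+f+'.npz',**{k:d[k] for k in d})
    cv2.imwrite('pics/'+f+'.png',d['pixels'][:,:,::-1]); return d
def world(d,u,v,z=None):
    T=np.linalg.inv(d['camera_from_world'])
    ray=np.array([(u-d['cx'])/d['fx'],(v-d['cy'])/d['fy'],1.])
    if z is None:
        p=ray*d['depth'][int(v),int(u)]; return T[:3,:3]@p+T[:3,3]
    w=T[:3,:3]@ray; s=(z-T[2,3])/w[2]; return T[:3,3]+s*w
def cloud(d):
    T=np.linalg.inv(d['camera_from_world']); v,u=np.mgrid[0:480,0:640]
    Z=d['depth']; P=np.stack([(u-d['cx'])/d['fx']*Z,(v-d['cy'])/d['fy']*Z,Z],-1)
    W=P@T[:3,:3].T+T[:3,3]; W[Z==0]=np.nan; return W
E
python3 - <<'E'
from h import *
for n in('top','side'):
    d=snap(n,n+'0'); print(n,d['fx'],np.linalg.inv(d['camera_from_world'])[:3].round(3).tolist())
print(r.current_t(),r.current_ee_rot(),r.finger_overhang)
E
```

```text
top 595.2167573786164 [[-0.059, -0.978, 0.201, 0.125], [-0.998, 0.059, -0.007, -0.027], [-0.005, -0.201, -0.98, 1.492]]
side 455.8078337427732 [[0.978, -0.159, 0.131, 0.302], [-0.206, -0.706, 0.678, -0.732], [-0.015, -0.69, -0.724, 0.827]]
0.1 [ 1.86322010e-01  9.82488602e-01 -4.86080683e-04 -1.39571234e-04] 0.022
```

View pics/top0.png

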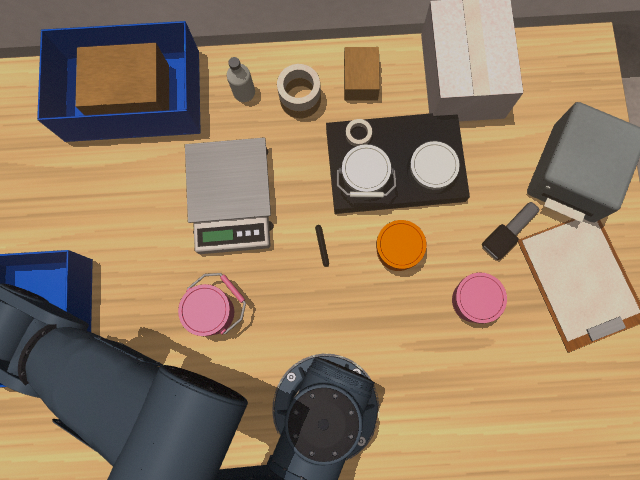

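View pics/side0.png

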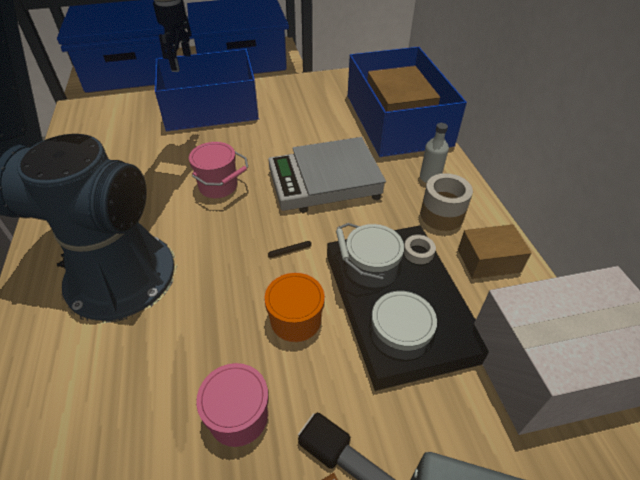

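Handled-tub candidates, by top-view pixel:
- White lid with handle at (367,168), in the tray. This is the target.
- Pink tub with handle at (206,310), to be left alone.
- Plain white tub at (435,164), the neighbour.
- Orange (401,244) and pink (480,298) decoys without handles.

The scale pan is at (227,180). I'll check the choice in a close crop and measure.

Run:
```python
from h import *
d=dict(np.load('top0.npz')); W=cloud(d)
c=d['pixels'][110:220,320:475,::-1]; cv2.imwrite('pics/crop0.png',cv2.resize(c,None,fx=5,fy=5,interpolation=cv2.INTER_CUBIC))
s=dict(np.load('side0.npz')); c=s['pixels'][210:300,320:450,::-1]; cv2.imwrite('pics/crop1.png',cv2.resize(c,None,fx=6,fy=6,interpolation=cv2.INTER_CUBIC))
for n,p in dict(lid=(367,168),plain=(435,164),pan=(227,180),grip=(367,194),table=(300,150),deck=(400,140)).items(): print(n,W[p[1],p[0]].round(4))
def lid(box,z0,z1):
    u0,u1,v0,v1=box; P=W[v0:v1,u0:u1].reshape(-1,3); m=(P[:,2]>z0)&(P[:,2]<z1); P=P[m]
    (c,rad)=cv2.minEnclosingCircle(P[:,:2].astype(np.float32)); print('lid',np.array(c).round(4),rad,np.median(P[:,2]),len(P),P[:,:2].mean(0))
lid((335,400,140,195),.108,.125); lid((405,465,135,195),.088,.104)
P=W[130:230,180:275].reshape(-1,3); P=P[(P[:,2]>.055)&(P[:,2]<.075)]
print('pan',cv2.minAreaRect((P[:,:2]*1000).astype(np.float32)),np.median(P[:,2]),np.percentile(P,[1,99],axis=0))
P=W[105:220,320:475].reshape(-1,3); P=P[(P[:,2]>.042)&(P[:,2]<.056)]
print('tray',cv2.minAreaRect((P[:,:2]*1000).astype(np.float32)))
```

```text
lid [ 0.5596 -0.1335  0.1117]
plain [ 0.5672 -0.3033  0.0877]
pan [0.5648 0.2138 0.0637]
grip [ 0.4897 -0.1275  0.1305]
table [ 6.55e-01  3.04e-02 -4.00e-04]
deck [ 0.6469 -0.2271  0.0538]
lid [ 0.5452 -0.1296] 0.0764232724905014 0.11287194623276264 1768 [ 0.55776227 -0.13046233]
lid [ 0.5656 -0.3015] 0.06150231510400772 0.09280133009807257 1642 [ 0.56453248 -0.30070051]
pan ((553.2765502929688, 214.75393676757812), (238.884521484375, 206.06454467773438), 1.6346732378005981) 0.062817953639564 [[0.46371158 0.11406578 0.0557999 ]
 [0.66783371 0.31526777 0.06997999]]
tray ((610.3837280273438, -236.514404296875), (255.2593994140625, 384.88671875), 2.048650026321411)
```

View pics/crop0.png

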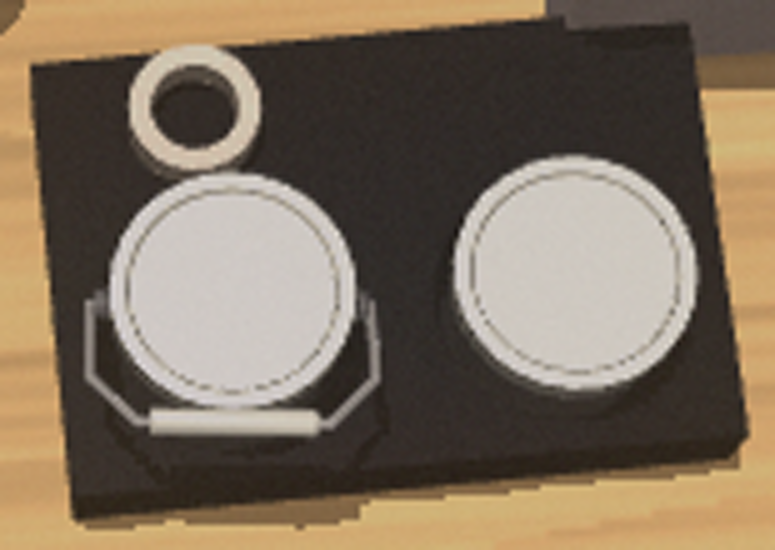

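View pics/crop1.png

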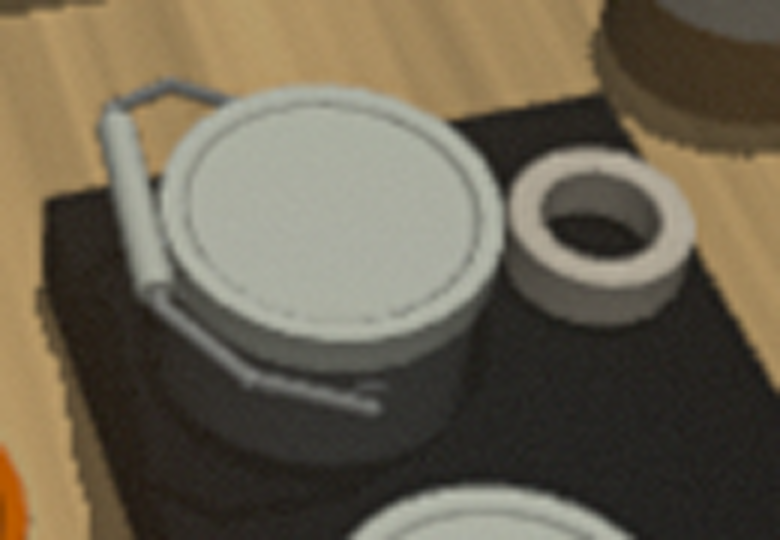

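Run:
```python
from h import *
d=dict(np.load('top0.npz')); s=dict(np.load('side0.npz'))
W=cloud(d); Ws=cloud(s)
print('lid',world(d,366.4,168,.115),'plain',world(d,320+575/5,110+272/5,.095))
def tri(a,b):
    A=[]
    for D,(u,v) in((d,a),(s,b)):
        M=D['camera_from_world'][:3]; x=(u-D['cx'])/D['fx']; y=(v-D['cy'])/D['fy']
        A+= [x*M[2]-M[0], y*M[2]-M[1]]
    A=np.array(A); return np.linalg.lstsq(A[:,:3],-A[:,3],rcond=None)[0]
L=tri((350,194.4),(339.5,227.5));R=tri((384,194.6),(344.7,257.5)); print('grip ends',L,R,np.linalg.norm(L-R),(L+R)/2)
# lid fits from depth
for D,Wc,n in((d,W,'top'),(s,Ws,'side')):
  for nm,c,z in(('tub',(.558,-.131),.115),('plain',(.565,-.301),.095)):
    m=(np.hypot(Wc[...,0]-c[0],Wc[...,1]-c[1])<.075)&(abs(Wc[...,2]-z)<.008)&(D['pixels'].min(-1)>120)
    P=Wc[m]; 
    for i in range(5):
      cc=P[:,:2].mean(0); 
    h=cv2.convexHull((P[:,:2]*1e3).astype(np.float32)); M=cv2.moments(h); print(n,nm,M['m10']/M['m00'],M['m01']/M['m00'],2*np.sqrt(M['m00']/np.pi),np.median(P[:,2]))
# tray corners at z .05
for p in((326,123),(459,115),(469,198.5),(335,210)): print('tray',world(d,*p,.05).round(4))
c=d['pixels'][130:260,175:285,::-1]; cv2.imwrite('pics/crop2.png',cv2.resize(c,None,fx=5,fy=4.6,interpolation=cv2.INTER_CUBIC))
```

```text
lid [ 0.55864451 -0.13180285  0.115     ] plain [ 0.56387182 -0.30175244  0.095     ]
grip ends [ 0.49393887 -0.08735139  0.12947997] [ 0.48633582 -0.16778435  0.12730951] 0.08082065540401948 [ 0.49013734 -0.12756787  0.12839474]
top tub 559.2282111916754 -132.85849686163857 120.38883453081128 0.11263670359397371
top plain 565.491683037429 -300.9014605475516 118.15797560258574 0.09255525391528208
side tub 560.7214073684432 -135.80100280068993 118.42730234114507 0.1113020336142363
side plain 565.4362703146153 -305.25620144825496 118.52327341898669 0.09128697380690853
tray [ 0.7058 -0.0418  0.05  ]
tray [ 0.7066 -0.3848  0.05  ]
tray [ 0.4841 -0.3869  0.05  ]
tray [ 0.4749 -0.0509  0.05  ]
```

View pics/crop2.png

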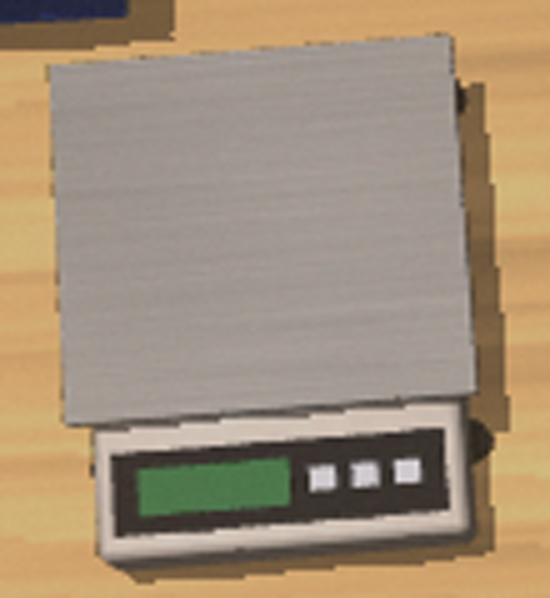

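```bash
cat >> h.py <<'E'
PSI=-0.08; TUB=np.array([.559,-.1325])
ex=np.array([np.cos(PSI),np.sin(PSI)])
def P(lx,z,ly=0): 
    q=TUB+lx*ex+ly*np.array([-ex[1],ex[0]]); return [q[0],q[1],z]
def Q(s=1):
    a=(s*np.pi/2+PSI)/2; return [np.cos(a),np.sin(a),0,0]
E
python3 - <<'E'
from h import *
d=dict(np.load('top0.npz'))
c=np.array([world(d,*p,.063) for p in((185,144.8),(265.4,137.6),(270,215.2),(188.4,222.4))]); print('pan',c.round(4),c.mean(0), [np.linalg.norm(c[i]-c[i-1]) for i in range(4)])
for s in(1,-1): print(s,r.inverse_kinematics(P(-.1155,.2),Q(s)))
E
```

```text
pan [[0.6641 0.3179 0.063 ]
 [0.6709 0.114  0.063 ]
 [0.4683 0.1102 0.063 ]
 [0.4623 0.3116 0.063 ]] [0.56640092 0.21340072 0.063     ] [np.float64(0.20194615487579531), np.float64(0.20403095414096245), np.float64(0.20259675647485614), np.float64(0.20147822966391826)]
1 [-3.72002411e-01  2.59481137e-01  1.92916707e+00 -4.44089210e-16
  9.52944445e-01 -2.92002411e-01]
-1 [-3.72002411e-01  2.59481137e-01  1.92916707e+00 -4.44089210e-16
  9.52944445e-01  2.84959024e+00]
```

The numbers agree: pan edges are 202–204 mm (205 given), the grip bar is 81 mm long, and its radius from the hinge is 80 mm, so the bail is at about 0.53. Next, the push position.

Run:
```python
from h import *
r.move_to(P(-.13,.24),Q())
r.set_gripper(0.0)
r.move_linear(P(-.13,.126),vel=.15)
print(r.current_t(),r.current_tool_pos(),r.current_contact_force())
snap('side','side1'); snap('top','top1')
a=cv2.imread('pics/side1.png')[180:320,250:450]; cv2.imwrite('pics/s1.png',cv2.resize(a,None,fx=4,fy=4,interpolation=cv2.INTER_CUBIC))
```

```text
4.175 [ 0.42981347 -0.12226721  0.12662502] [-0.58729382 -1.25523028  0.30161823]
```

View pics/s1.png

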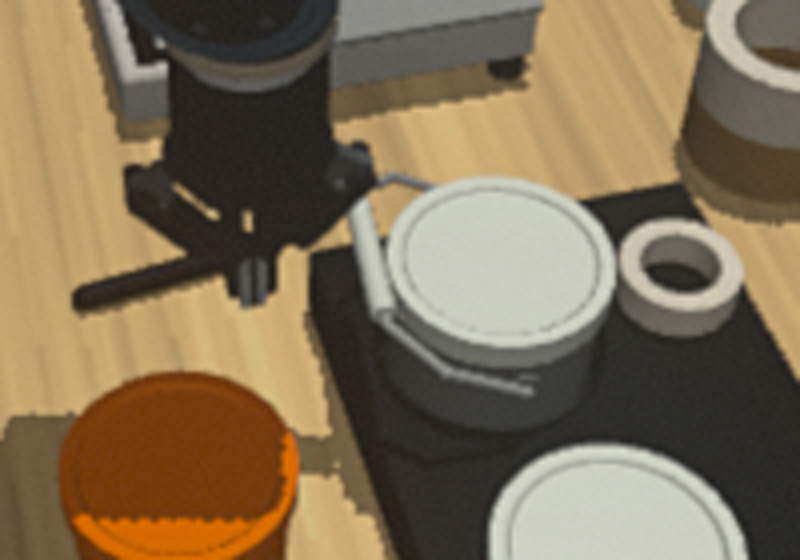

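The shut fingers are in front of the bar, with the tips near (250,290) in the crop and the bar at (372,260). The knuckles spread along the jaw axis, so I'll turn the tool 90° and push with the narrow face.

```bash
cat >> h.py <<'E'
def Q2():
    a=PSI/2+np.pi; return [np.cos(a),np.sin(a),0,0]
E
python3 - <<'E'
from h import *
print(r.inverse_kinematics(P(-.13,.126),Q2()))
r.move_to(P(-.13,.126),Q2())
r.move_linear(P(-.105,.124),vel=.1)
for th in np.linspace(.45,1.0,4): r.move_linear(P(-.08*np.cos(th)-.018,.088+.08*np.sin(th)-.002),vel=.08)
print(r.current_t(),r.current_tool_pos(),r.current_contact_force())
for n in('side','top'):
    snap(n,n+'2')
a=cv2.imread('pics/side2.png')[180:320,280:480]; cv2.imwrite('pics/s2.png',cv2.resize(a,None,fx=4,fy=4,interpolation=cv2.INTER_CUBIC))
E
```

```text
[-3.81398843e-01  3.61279243e-01  2.02130717e+00 -4.44089210e-16
  7.59006235e-01  1.26939748e+00]
7.4167 [ 0.49780095 -0.12756181  0.15311866] [-3.55776813 -0.6117775   2.69947585]
```

View pics/s2.png

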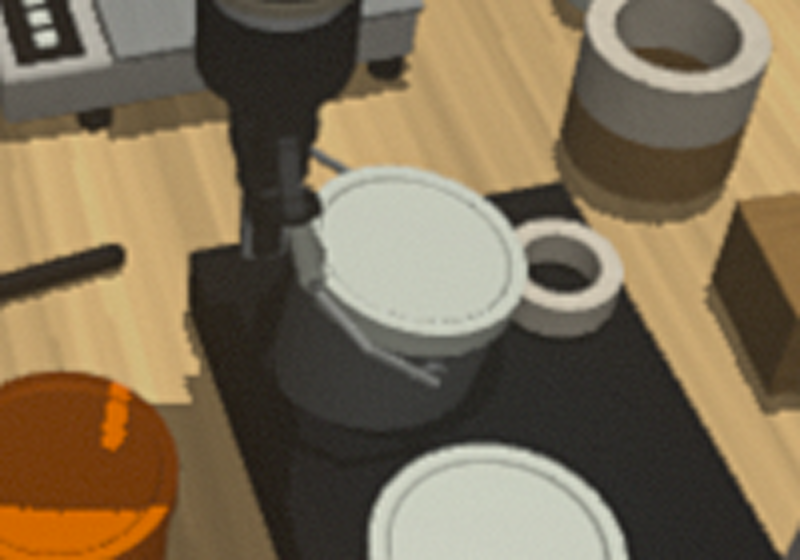

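Run:
```python
from h import *
for k in '02':
  s=dict(np.load('side'+k+'.npz')); W=cloud(s)
  for nm,c,z in(('tub',(.558,-.131),.115),('plain',(.565,-.301),.095)):
    m=(np.hypot(W[...,0]-c[0],W[...,1]-c[1])<.075)&(abs(W[...,2]-z)<.012)&(s['pixels'].min(-1)>100)
    p=W[m]; h=cv2.convexHull((p[:,:2]*1e3).astype(np.float32)); M=cv2.moments(h)
    A=np.c_[p,np.ones(len(p))]; co=np.linalg.lstsq(A[:,[0,1,3]],p[:,2],rcond=None)[0]
    print(k,nm,M['m10']/M['m00'],M['m01']/M['m00'],2*np.sqrt(M['m00']/np.pi),np.median(p[:,2]),'tilt',co[:2].round(3))
a=cv2.imread('pics/top2.png')[110:220,300:440]; cv2.imwrite('pics/t2.png',cv2.resize(a,None,fx=5,fy=5,interpolation=cv2.INTER_CUBIC))
a=cv2.imread('pics/side2.png')[200:280,320:390]; cv2.imwrite('pics/s2b.png',cv2.resize(a,None,fx=7,fy=7,interpolation=cv2.INTER_CUBIC))
```

```text
0 tub 554.6777587412764 -130.47709546382177 127.61003122681439 0.1113264619161275 tilt [-0.005 -0.005]
0 plain 565.6096690904235 -305.2444166277555 119.04093131708755 0.09128801912722961 tilt [-0.002 -0.003]
2 tub 576.1622785894679 -137.66146329182385 120.5105868863531 0.11739315578868936 tilt [-0.146  0.02 ]
2 plain 565.4864093776384 -305.3768215757692 119.46885796192794 0.09126167802491802 tilt [-0.002 -0.002]
```

View pics/t2.png

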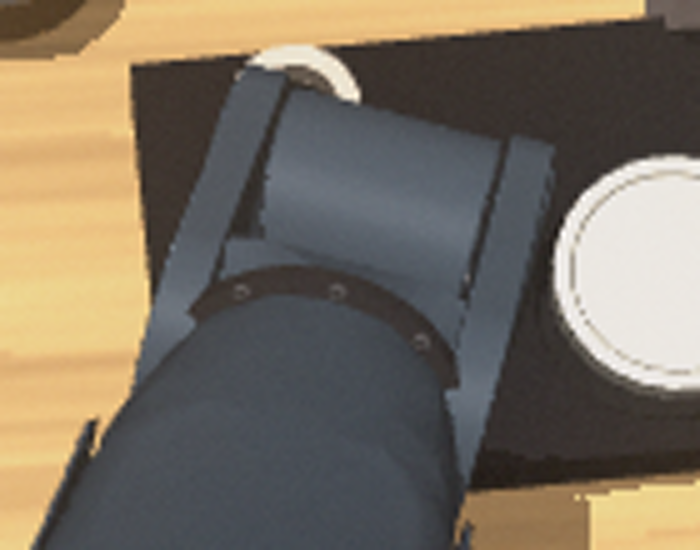

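View pics/s2b.png

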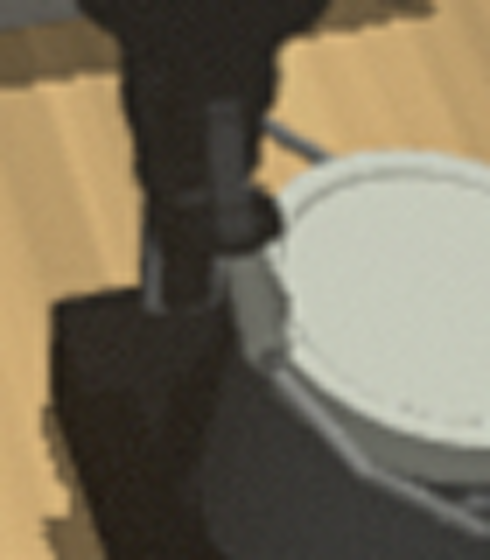

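The bar didn't swing. It jammed against the linkage and the tub was pushed and tilted by about 0.15 rad. I'll back straight off, re-look, and then lift from beneath with the fingertips.

```bash
cat >> h.py <<'E'
def fit(s):
  W=cloud(s)
  for nm,c,z in(('tub',(.562,-.133),.115),('plain',(.565,-.301),.095)):
    m=(np.hypot(W[...,0]-c[0],W[...,1]-c[1])<.08)&(abs(W[...,2]-z)<.012)&(s['pixels'].min(-1)>130)
    p=W[m]; h=cv2.convexHull((p[:,:2]*1e3).astype(np.float32)); M=cv2.moments(h)
    co=np.linalg.lstsq(np.c_[p[:,:2],np.ones(len(p))],p[:,2],rcond=None)[0]
    print(nm,M['m10']/M['m00'],M['m01']/M['m00'],2*np.sqrt(M['m00']/np.pi),np.median(p[:,2]),'tilt',co[:2].round(3))
def crop(f,u0,u1,v0,v1,k,o):
    a=cv2.imread('pics/'+f+'.png')[v0:v1,u0:u1]; cv2.imwrite('pics/'+o+'.png',cv2.resize(a,None,fx=k,fy=k,interpolation=cv2.INTER_CUBIC))
def tri(d,s,a,b):
    A=[]
    for D,(u,v) in((d,a),(s,b)):
        M=D['camera_from_world'][:3]; x=(u-D['cx'])/D['fx']; y=(v-D['cy'])/D['fy']
        A+= [x*M[2]-M[0], y*M[2]-M[1]]
    A=np.array(A); return np.linalg.lstsq(A[:,:3],-A[:,3],rcond=None)[0]
E
python3 - <<'E'
from h import *
p=np.array(r.current_tool_pos())
r.move_linear(list(p-[.02,0,.002]),vel=.04)
r.move_linear(P(-.19,.15),vel=.15)
r.sleep(.1)
print(r.current_t(),r.current_contact_force())
d=snap('top','top3'); s=snap('side','side3'); fit(s); fit(d)
crop('side3',310,450,200,310,5,'s3'); crop('top3',310,450,110,220,5,'t3')
E
```

```text
9.1583 [-0.30852214 -0.53976649  0.81578122]
tub 564.1688572661433 -134.87185717035553 115.52138619235745 0.11126263290003557 tilt [ 0.008 -0.002]
plain 565.2667796927635 -305.3889091799058 118.50133817202912 0.09133204270844308 tilt [-0.001 -0.002]
tub 564.5026333198905 -130.20621883415464 116.3347250793272 0.11247532011974815 tilt [ 0.004 -0.001]
plain 565.6670234095989 -301.1165226207223 118.74282511126927 0.09231450840947075 tilt [-0.006  0.001]
```

View pics/s3.png

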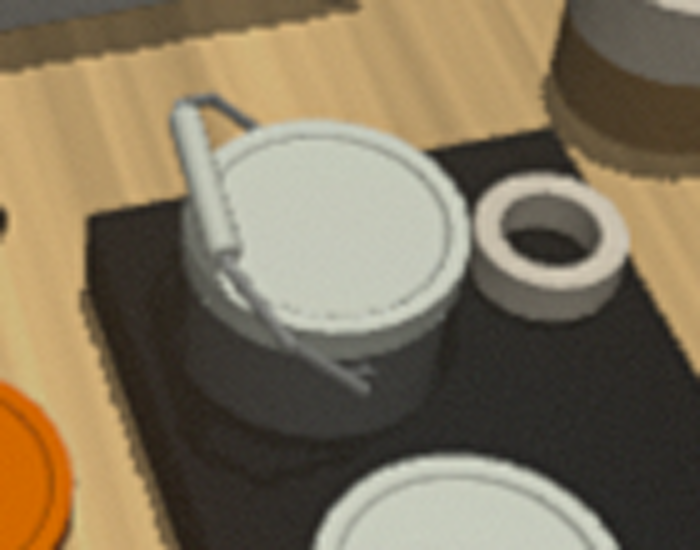

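View pics/t3.png

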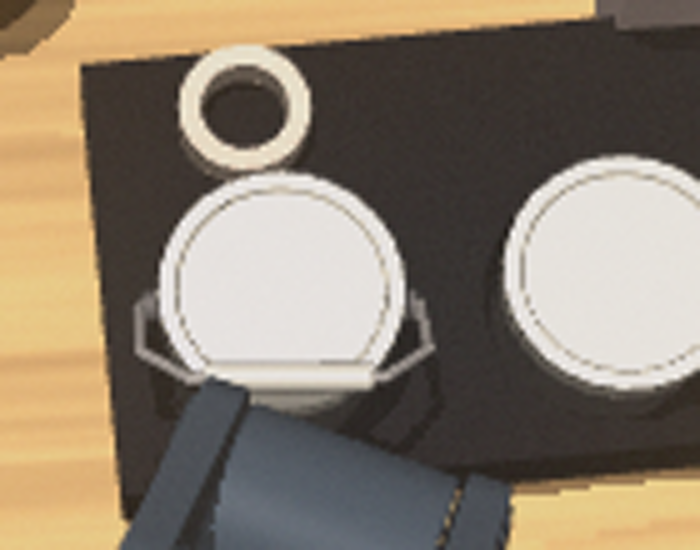

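The tub is level again in its pocket, and the handle has risen (top crop bar from (205,375) to (375,377), side crop from (185,103) to (228,250)). I'll measure its angle.

Run:
```python
from h import *
d=dict(np.load('top3.npz')); s=dict(np.load('side3.npz'))
c=world(d,366.6,167,.115); L=tri(d,s,(351,185),(347,220.6)); R=tri(d,s,(385,185.4),(355.6,250)); g=(L+R)/2
print(c,L,R,g,np.linalg.norm(L-R)); 
dx=np.hypot(*(g-c)[:2]);print(dx,g[2]-.088,np.arctan2(g[2]-.088,dx),np.hypot(dx,g[2]-.088))
```

```text
[ 0.5611295 -0.1324648  0.115    ] [ 0.50972215 -0.09025929  0.15012103] [ 0.50524197 -0.1699095   0.14679904] [ 0.50748206 -0.1300844   0.14846003] 0.07984525222355848
0.05370022917231404 0.0604600345926882 0.8445423991789022 0.08086488976130557
```

```bash
sed -i 's/^PSI=.*/PSI=-0.06; TUB=np.array([.561,-.1325])/' h.py
python3 - <<'E'
from h import *
r.move_linear(P(-.12,.155),rot=Q2(),vel=.1)
f=lambda th,dz=0: P(-.08*np.cos(th)-.011,.088+.08*np.sin(th)-.007+.022+dz)
r.move_linear(f(.82,-.006),vel=.06)
for th in np.linspace(.86,1.2,4): r.move_linear(f(th),vel=.06)
print(r.current_t(),r.current_tool_pos(),r.current_contact_force())
s=snap('side','side4'); fit(s)
crop('side4',310,450,190,310,5,'s4')
E
```

```text
12.3833 [ 0.5214638  -0.13015218  0.17769576] [ 0.88620148 -0.11798212  0.73544745]
tub 570.007184094863 -135.46892671306628 106.74573188099312 0.11120695654188606 tilt [ 0.016 -0.007]
plain 565.2082676755467 -305.4606861980782 118.57708511127849 0.09132134075179466 tilt [-0.001 -0.003]
```

View pics/s4.png

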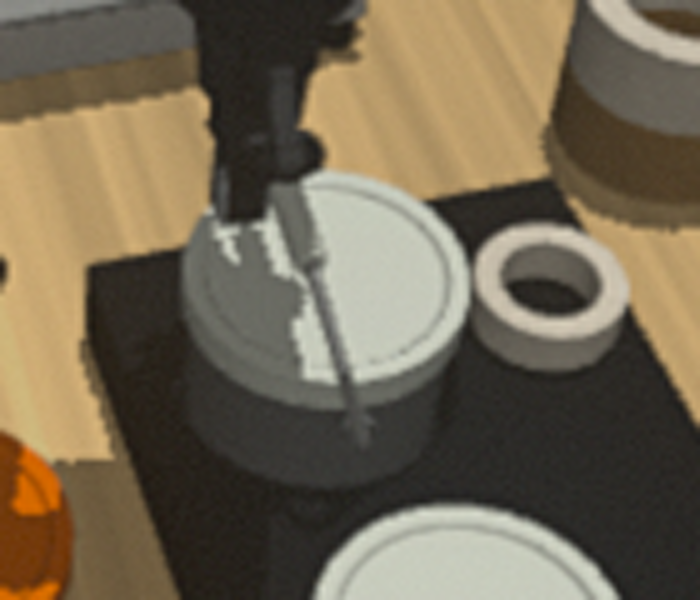

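The handle is nearly upright and the tub is still level. I'll back off a little and measure.

Run:
```python
from h import *
r.move_linear(P(-.17,.178),vel=.2)
r.move_linear(P(-.17,.26),vel=.2)
s=snap('side','side5');d=snap('top','top5'); fit(s)
print(r.current_t())
crop('side5',310,450,190,310,5,'s5');crop('top5',310,450,110,220,5,'t5')
```

```text
tub 560.9577255153695 -134.92593701106384 118.28519878988489 0.11131201963251114 tilt [-0.008 -0.003]
plain 565.2539536943025 -305.54303642695436 118.60833425862417 0.09127681021119732 tilt [-0.002 -0.004]
13.8917
```

View pics/s5.png

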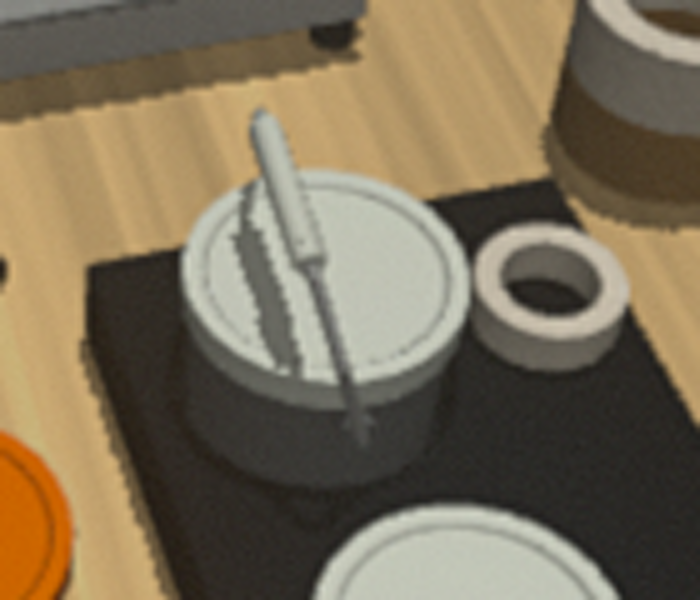

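View pics/t5.png

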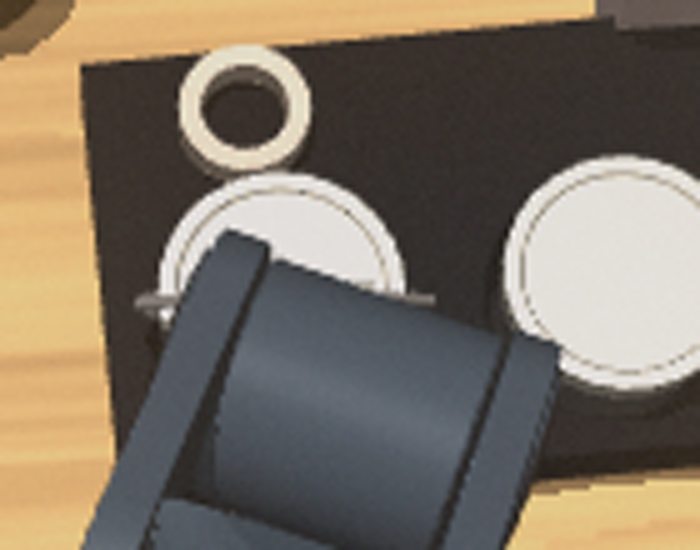

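Run:
```python
from h import *
s=dict(np.load('side5.npz')); M=s['camera_from_world']
for th in np.arange(1.0,1.7,.1):
    for ly in(.04,0,-.04):
        p=M@np.r_[P(-.08*np.cos(th),.088+.08*np.sin(th),ly),1]; print(round(th,2),ly,(s['fx']*p[0]/p[2]+s['cx']).round(1),(s['fy']*p[1]/p[2]+s['cy']).round(1))
```

```text
1.0 0.04 351.4 218.2
1.0 0 355.6 231.9
1.0 -0.04 360.1 246.5
1.1 0.04 354.8 216.4
1.1 0 359.1 230.2
1.1 -0.04 363.7 244.8
1.2 0.04 358.3 214.9
1.2 0 362.7 228.6
1.2 -0.04 367.5 243.2
1.3 0.04 362.0 213.6
1.3 0 366.5 227.3
1.3 -0.04 371.4 241.9
1.4 0.04 365.7 212.6
1.4 0 370.4 226.3
1.4 -0.04 375.3 240.8
1.5 0.04 369.5 211.8
1.5 0 374.3 225.5
1.5 -0.04 379.4 240.0
1.6 0.04 373.3 211.3
1.6 0 378.2 225.0
1.6 -0.04 383.4 239.4
```

The reprojection puts the bail at about 1.32 rad, so it's upright within tolerance. Closing the jaws will bring it nearer to 1.5. Next, the pinch.

Run:
```python
from h import *
r.move_to(P(-.10,.26),Q())
r.set_gripper(1.0)
r.move_linear(P(-.008,.24),vel=.2)
r.move_linear(P(-.008,.168),vel=.1)
r.set_gripper(0.0,squeeze=50)
r.sleep(.2)
print(r.current_t(),r.current_tool_pos(),r.current_opening(),r.current_contact_force())
s=snap('side','side6'); fit(s); crop('side6',290,450,170,310,5,'s6')
```

```text
18.3833 [ 0.55304829 -0.13203381  0.16815565] 0.143603575876068 [-1.65767601  0.8755746   4.33333711]
tub 569.6263002970607 -130.46011259351607 104.52137488096942 0.11184112569788673 tilt [-0.003 -0.006]
plain 565.3918989978046 -305.4873767199281 118.70617781093294 0.0912504916957918 tilt [-0.001 -0.003]
```

View pics/s6.png

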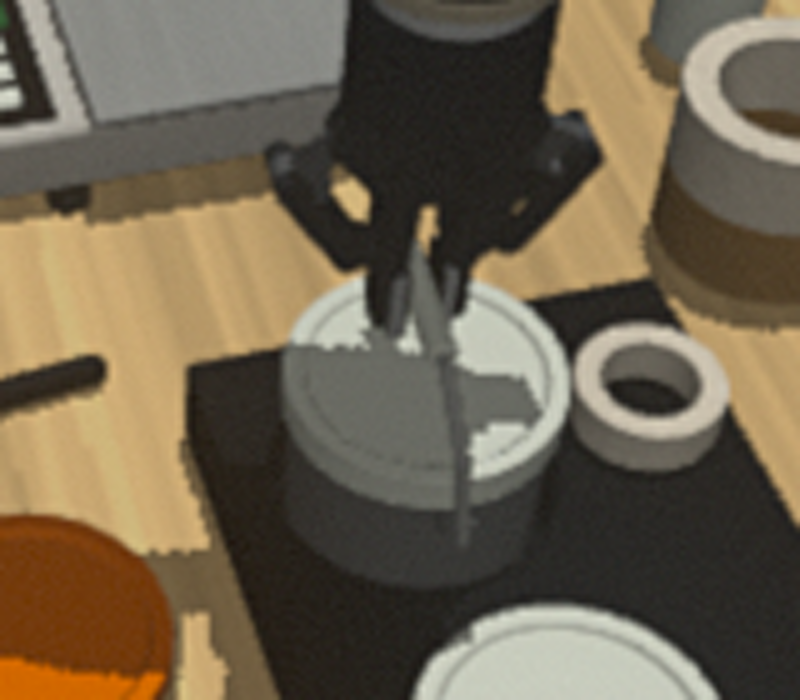

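The bar is pinched at opening 0.144 (about 12 mm), and the tub is level. Lifting.

Run:
```python
from h import *
r.set_gripper(0.0,squeeze=70)
r.move_linear(P(-.008,.188),vel=.04)
print(r.current_contact_force(),r.current_opening())
r.move_linear(P(-.008,.28),vel=.1)
r.sleep(.3)
print(r.current_t(),r.current_tool_pos(),r.current_opening(),r.current_contact_force(),r.current_torque())
s=snap('side','side7'); crop('side7',250,470,100,320,3.5,'s7')
d=snap('top','top7')
```

```text
[ 0.10144926  0.41155161 -5.04659524] 0.13769759004365648
20.6667 [ 0.55295197 -0.13200728  0.27970271] 0.13717333634664158 [ 0.12343465 -0.83147644 -3.81505733] [ 0.03863469  0.08536752 -0.0050699 ]
```

View pics/s7.png

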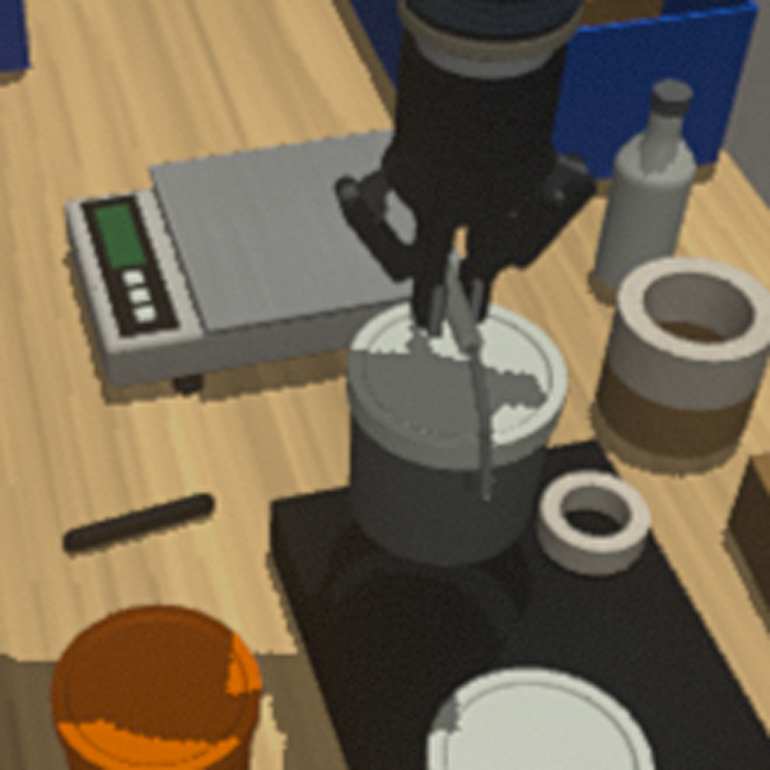

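The tub hangs level and clear of the tray. Carrying it over the pan.

Run:
```python
from h import *
r.move_linear([.5584,.2139,.285],vel=.12)
r.move_linear([.5584,.2139,.245],vel=.06)
r.sleep(.5)
print(r.current_t(),r.current_tool_pos(),r.current_opening(),r.current_contact_force())
s=snap('side','side8'); d=snap('top','top8'); W=cloud(s)
m=(np.hypot(W[...,0]-.566,W[...,1]-.214)<.08)&(W[...,2]>.175)&(W[...,2]<.21)&(s['pixels'].min(-1)>90)
p=W[m]; co=np.linalg.lstsq(np.c_[p[:,:2],np.ones(len(p))],p[:,2],rcond=None)[0]; print(np.percentile(p,[1,50,99],axis=0).round(3),co)
crop('side8',220,440,50,250,3.6,'s8')
```

```text
25.1167 [0.55840668 0.21389817 0.24504778] 0.14023021758681292 [ 0.33480178  0.08736605 -3.95926652]
[[0.516 0.153 0.184]
 [0.587 0.224 0.188]
 [0.624 0.263 0.192]] [-0.00111037 -0.00818413  0.19086558]
```

View pics/s8.png

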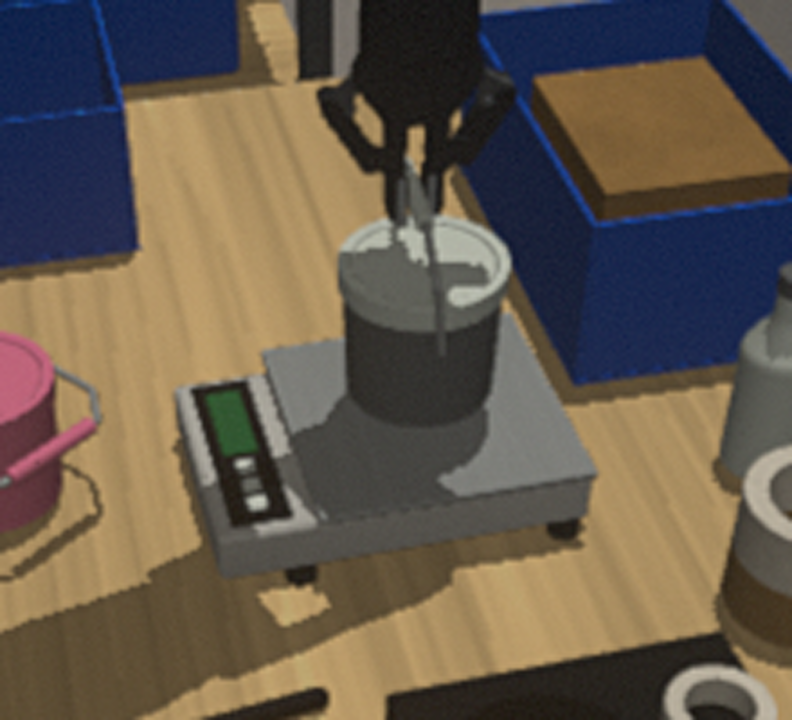

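Run:
```python
from h import *
x,y=.5584,.2139
r.move_linear([x,y,.227],vel=.04)
f0=np.mean([r.current_contact_force()[2] for _ in range(3)]); z=.227
while z>.217:
    z-=.001; r.move_linear([x,y,z],vel=.02); r.sleep(.1); f=r.current_contact_force()[2]; print(round(z,4),round(f,2))
    if f>f0+2.5: break
r.sleep(.3); print(r.current_t(),r.current_contact_force())
s=snap('side','side9'); crop('side9',220,440,50,250,3.6,'s9')
```

```text
0.226 -4.65
0.225 -3.65
0.224 -4.14
0.223 -3.93
0.222 -3.73
0.221 -0.22
28.2167 [-1.10496951  0.54980509  2.01822677]
```

View pics/s9.png

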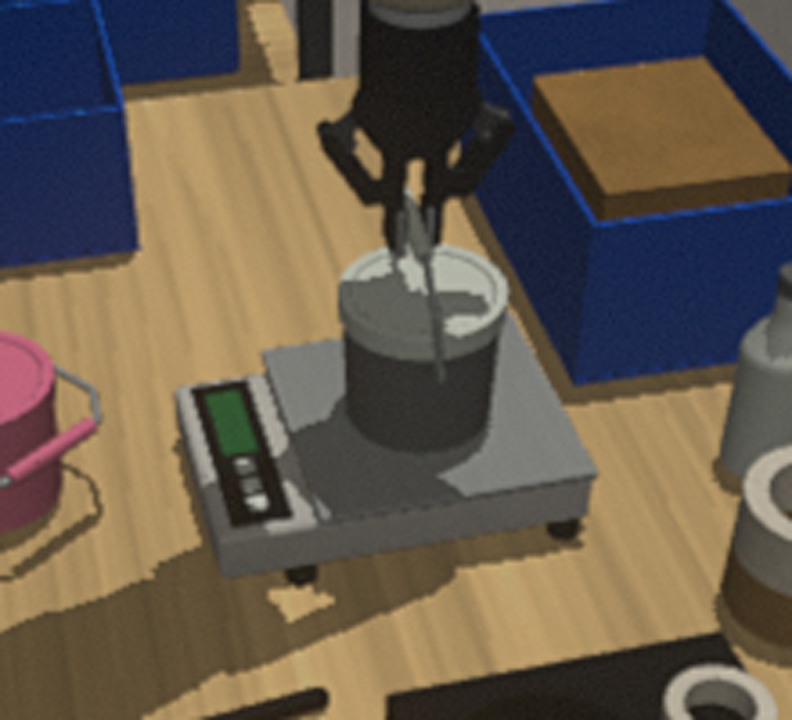

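Contact came at TCP z = 0.221, exactly as predicted. Releasing and withdrawing straight up.

Run:
```python
from h import *
x,y=.5584,.2139
r.set_gripper(0.6); r.sleep(.2)
r.move_linear([x,y,.30],vel=.08)
r.move_linear([x-.15,y,.33],vel=.2)
s=snap('side','side10'); d=snap('top','top10')
for D in(s,d):
    W=cloud(D); m=(np.hypot(W[...,0]-.566,W[...,1]-.214)<.08)&(abs(W[...,2]-.166)<.007)&(D['pixels'].min(-1)>90)
    p=W[m]; co=np.linalg.lstsq(np.c_[p[:,:2],np.ones(len(p))],p[:,2],rcond=None)[0]
    h=cv2.convexHull((p[:,:2]*1e3).astype(np.float32)); M=cv2.moments(h); print(M['m10']/M['m00'],M['m01']/M['m00'],np.median(p[:,2]),co)
fit(s); print(r.current_t(),r.current_opening(),r.current_contact_force())
```

```text
566.5457293789003 210.69396033856543 0.16452241484490793 [-0.00431941 -0.00497072  0.1681337 ]
570.4897476507433 200.20306946843806 0.16583047949148688 [-0.00122715 -0.02090965  0.17069769]Traceback (most recent call last):
  File "<stdin>", line 11, in <module>
  File "h.py", line 30, in fit
    print(nm,M['m10']/M['m00'],M['m01']/M['m00'],2*np.sqrt(M['m00']/np.pi),np.median(p[:,2]),'tilt',co[:2].round(3))
             ~~~~~~~~^~~~~~~~~
ZeroDivisionError: float division by zero
```

View pics/side10.png

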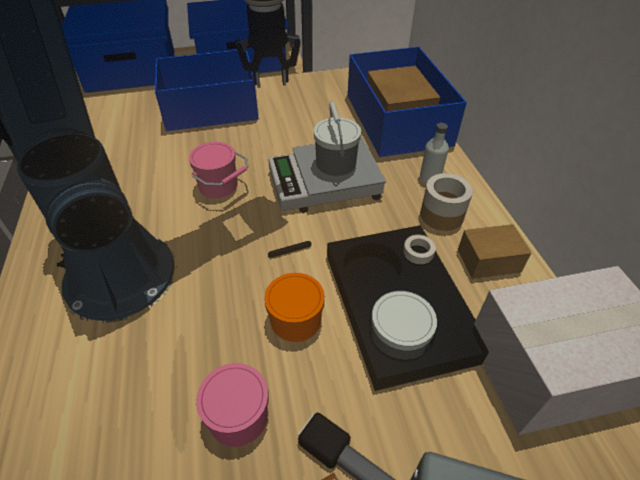

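The tub stands level on the pan at (337,145) and the plain tub is in its pocket at (404,322). The gripper is clear of everything. The script error only came from fitting the now-empty pocket.

Run:
```python
from h import *
print(r.current_t(),r.current_contact_force()); r.hand_in()
```

```text
31.0833 [-0.74063715  0.14503669  0.33224572]
the job is handed in; nothing more can be done
```

I swung the handle upright with the tub in its pocket, lifted the tub out by it, set it gently on the scale pan, let go and handed in at 31 s of 61 s. No verdict is reported.

- **First push went wrong:** the bar jammed against the gripper linkage. That pushed the tub and tilted it by about 0.15 rad, below the 0.6 limit. I backed off, checked that the tub was level again, and raised the handle with the fingertips from below.
- **Handle upright:** I measured it at about 1.32 rad before pinching, above the 1.22 limit, with the tub level in its pocket. Closing the jaws brought it nearer upright.
- **On the pan:** the side camera puts the tub's axis about 3 mm from the pan centre, with tilt under 0.01 rad. Contact came at the predicted height.
- **Camera disagreement:** the top camera read the tub about 14 mm off centre and 0.02 rad tilted, also within limits. I put that down to the arm partly blocking its view.
- **Plain tub:** it is in its pocket in the last picture. Its fitted position never moved by more than about 1 mm, the last fit being before the lift. The final fit crashed on the empty pocket before reaching it.

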